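# Clear the laser-microscope bench into the case

## Task

Make the laser bench safe and clear it: first press the red mushroom stop right down, then pack the rail carrier and every post base and objective that is there into the open case, each standing upright and flat on its floor, and put the round sample cell flat in the nest whose label bears a disc. When all of that is away, turn the reset knob clockwise to its end stop; leave everything else where it is.

Things in the scene. Friction and masses are not known exactly. Their poses are not given: they have to be found in the camera images.
- carrier: rail carrier: dark steel slab 86 (x) x 42 (y) x 16 mm with one upright aluminium bar at its centre, 30 (x) x 14 (y) mm, reaching 70 mm above the underside; about 0.35 kg. Origin: centre of the underside; z up. Always present.
- base_a: post base: square dark steel block 42 x 42 x 16 mm with an upright square aluminium pillar 14 x 14 mm on its centre, sides parallel to the block's, reaching 70 mm above the underside; about 0.22 kg. Origin: centre of the underside; z up along the pillar, x and y along the block's sides. May be absent.
- base_b: post base like base_a: square dark steel block 42 x 42 x 16 mm with an upright square aluminium pillar 14 x 14 mm on its centre, sides parallel to the block's, reaching 70 mm above the underside; about 0.22 kg. Origin: centre of the underside; z up along the pillar, x and y along the block's sides. May be absent.
- lens_a: microscope objective standing nose up: black round barrel, diameter 42 mm, 32 mm tall with a thin brass band, and above it a steel nose of diameter 20 mm up to 68 mm; about 0.2 kg. Origin: centre of the underside; z up along the nose. May be absent.
- lens_b: the same as lens_a: microscope objective standing nose up: black round barrel, diameter 42 mm, 32 mm tall with a thin brass band, and above it a steel nose of diameter 20 mm up to 68 mm; about 0.2 kg. Origin: centre of the underside; z up along the nose. May be absent.
- cell: round sample cell: flat brass disc of diameter 44 mm, 14 mm thick, with an upright square steel stem 12 x 12 mm at its centre up to 56 mm; about 0.12 kg. Origin: centre of the underside; z up, x and y square to the stem. Always present.
- case: open grey plastic case fixed to the bench, 154 (x) x 108 (y) mm outside, 30 mm high, walls and floor 5 mm, so 144 x 98 mm inside: room for three 42 mm feet along x and two along y, the carrier taking the place of two along x. Origin: centre of the underside, at bench level; z up.
- nest_disc: low square aluminium tray fixed to the bench, 66 x 66 mm outside, 12 mm high, walls 4 mm, floor 4 mm, pocket 58 x 58 mm; beside it, on its -y side, a white label plate 60 x 30 mm, 10 mm high, bearing a black flat disc (diameter 20 mm). Origin: under the centre of the tray (not counting the plate), at bench level; z up.
- nest_square: low square aluminium tray fixed to the bench, 66 x 66 mm outside, 12 mm high, walls 4 mm, floor 4 mm, pocket 58 x 58 mm; beside it, on its -y side, a white label plate 60 x 30 mm, 10 mm high, bearing a black flat square (18 mm); the square cell stands in it. Origin: under the centre of the tray (not counting the plate), at bench level; z up.
- nest_bar: low square aluminium tray fixed to the bench, 66 x 66 mm outside, 12 mm high, walls 4 mm, floor 4 mm, pocket 58 x 58 mm; beside it, on its -y side, a white label plate 60 x 30 mm, 10 mm high, bearing a black flat bar (40 x 6 mm); it stays empty. Origin: under the centre of the tray (not counting the plate), at bench level; z up.
- cell_square: square sample cell, brass 40 x 40 x 14 mm with the same stem, already in its own nest; to be left alone. Origin: centre of the underside.
- stop (a joint): spring mushroom stop: 0 up, grows as the red head is pressed straight down, 0.008 m fully down (about 5 N); springs back up when let go
- stop_top (a point): centre of the top of the red mushroom head (diameter 40 mm, on a yellow collar) of the stop, on top of the black control unit (90 x 190 mm, 45 mm high)
- reset (a joint): reset knob: radians turned clockwise seen from above; 0 to 1.4, where its end stop is; stays where it is left, turns easily (0.03 N m)
- reset_grip (a point): on the axis of the reset knob (grey, 44 mm wide, with an upright bar grip across its middle; also on the control unit), at the height to grip; the TCP can be put here pointing down. The x axis of this point runs along the bar and turns with it; the bar is gripped across, along y.
- cleaner: green bottle with a white cap and label, diameter 40 mm, 100 mm tall; to be left alone. Origin: on its underside.
- lens_cap: flat black lens cap, diameter 38 mm, 12 mm thick; to be left alone. Origin: on its underside.
- driver: screwdriver lying on the bench, 160 mm long; to be left alone. Origin: on its underside.
- tissue: cardboard carton 50 x 75 x 40 mm; to be left alone. Origin: on its underside.
- tweezers: dark tweezers lying on the bench, about 140 mm long, 5 mm thick; to be left alone. Origin: on its underside.
- ring_mount: mirror mount: dark foot 40 x 50 x 12 mm with an upright black plate 14 x 46 mm, up to 52 mm; to be left alone. Origin: on its underside.
There are look-alikes about, which are no part of the job. What is shaped like the lens_a but blue is not meant.

How it is judged (in metres and radians):
On the way, in this order (a step that is already met when the one before it is completed fails the run):
1. the mushroom stop is pressed right down (value of joint stop above 0.0062 m), for 0.1 s.
2. all present carriers, bases and objectives stand in the case and the round cell is in the nest with the disc, the reset knob not yet turned (x of carrier in the frame of case between -0.062 and 0.062 m and y of carrier in the frame of case between -0.042 and 0.042 m and z of each of carrier, base_a, base_b, lens_a, lens_b in the frame of case below 0.009 m and angle between each of carrier, base_a, base_b, lens_a, lens_b, cell's own z axis and vertical below 0.12 rad and linear speed of each of carrier, base_a, base_b, lens_a, lens_b, cell below 0.02 m/s and x of base_a in the frame of case between -0.062 and 0.062 m and y of base_a in the frame of case between -0.042 and 0.042 m and x of base_b in the frame of case between -0.062 and 0.062 m and y of base_b in the frame of case between -0.042 and 0.042 m and x of lens_a in the frame of case between -0.062 and 0.062 m and y of lens_a in the frame of case between -0.042 and 0.042 m and x of lens_b in the frame of case between -0.062 and 0.062 m and y of lens_b in the frame of case between -0.042 and 0.042 m and horizontal distance between cell and nest_disc below 0.012 m and z of cell in the frame of nest_disc below 0.008 m and value of joint reset below 0.6 rad), for 0.2 s.
3. the reset knob is turned clockwise to its end stop (value of joint reset above 1.2 rad), for 0.2 s.
At the end, for the whole second after the job is handed in: every present rail carrier, post base and objective stands upright (within 7 degrees) and at rest on the floor of the case (underside less than 4 mm above the floor), the round cell lies flat in the disc nest within 12 mm of its centre, the reset knob reads over 1.2 rad and the stop is up again (x of carrier in the frame of case between -0.062 and 0.062 m and y of carrier in the frame of case between -0.042 and 0.042 m and z of each of carrier, base_a, base_b, lens_a, lens_b in the frame of case below 0.009 m and angle between each of carrier, base_a, base_b, lens_a, lens_b, cell's own z axis and vertical below 0.12 rad and linear speed of each of carrier, base_a, base_b, lens_a, lens_b, cell below 0.02 m/s and x of base_a in the frame of case between -0.062 and 0.062 m and y of base_a in the frame of case between -0.042 and 0.042 m and x of base_b in the frame of case between -0.062 and 0.062 m and y of base_b in the frame of case between -0.042 and 0.042 m and x of lens_a in the frame of case between -0.062 and 0.062 m and y of lens_a in the frame of case between -0.042 and 0.042 m and x of lens_b in the frame of case between -0.062 and 0.062 m and y of lens_b in the frame of case between -0.042 and 0.042 m and horizontal distance between cell and nest_disc below 0.012 m and z of cell in the frame of nest_disc below 0.008 m and value of joint reset above 1.2 rad and value of joint stop below 0.003 m); the robot touches nothing.
It fails at once if a bystander (cleaner bottle, lens cap, screwdriver, carton, tweezers or mirror mount) is moved by more than 50 mm (distance of any of cleaner, lens_cap, driver, tissue, tweezers, ring_mount from where it was at the start of the episode above 0.05 m).
It fails at once if the square cell is taken out of its nest (moved by more than 20 mm) (distance of cell_square from where it was at the start of the episode above 0.02 m).
Of base_a, base_b, lens_a, lens_b only 3 to 4 are there at a start; the rules pass over those that are not, and their reading is None.
At some moment in a run one of carrier, base_a, base_b, lens_a, lens_b, cell may be knocked a few centimetres aside while the robot is not near it.
Once in a run the grip may slacken for a moment while it holds something.
It also fails if it takes over 210 s, if anything falls off the work surface, if the arm or the gripper's body presses on something with over 40 N, if the wrist force passes 120 N, or if a joint passes its speed limit or range.

## Robot

A 7-joint arm with a two-finger parallel gripper is mounted at the origin on the work surface. World frame = base frame: x ahead of the robot, y to its left, z up, the work surface at z = 0. Lengths are in m, angles in degrees, forces in N, time in s.
With the tool pointing down it reaches from about 0.35 to 0.9 m from the base axis. Payload 7.2 kg.
Tool frame: the origin (TCP) lies between the finger pads, 19 mm behind the fingertips; this is the grasp point; z points along the fingers, y is the line along which they close (so a half turn about z gives the same grasp; the last joint's range is limited). The gripper opens to 85 mm and grips with 20 to 120 N. Pads are 22 mm wide; open, the fingers measure 114 mm over their backs; the gripper's body (76 mm by 85 mm) begins 54 mm behind the grasp point. The pads swing forward as they close: fully open they stand 13 mm farther back than shut.
Start: joints at [60.378, 23.554, -0.728, 91.456, 0.321, 64.991, -4.71], TCP at [0.271, -0.563, 0.25] pointing down, gripper open.
Joint ranges: [-169.25, 169.25], [-16.82, 113.86], [-84.01, 82.57], [7.8, 145.47], [-59.2, 239.2], [7.22, 106.19], [-163.78, 163.78]. Speed limits (degrees/s): [136.94, 136.94, 172.46, 172.46, 180, 180, 180].

## Interface

Orientations are given as a 3x3 rotation matrix whose columns are the frame's x, y, z axes.
In Python, from bench import ctrl, optics gives the robot as it stands. The module is installed in compiled form; this text tells all that it offers.
- The arm moves only by the shell command python3 -m jog 'ROWS' [OPENING] [FORCE]. ROWS is JSON, a list of rows, each a list of 4 numbers: the shift along the world's x, y, z each as a share of 60 mm, from -1 to 1, then the turn about the world's z as a share of 0.1 rad, from -1 to 1. A call has 1 to 5 rows; each row shifts and turns the commanded pose from where the row before left it; what a row does not reach is not made up. A row lasts 1/8 s, in which the tool goes at most 62.5 mm and 10.7 degrees, less where a joint would pass 70% of its speed; a pose out of reach is approached as far as the arm can. A call with a number of a shift or a turn outside -1 to 1 is refused whole. A call with a gripper value outside its range is refused whole. OPENING is the opening, from -1 (shut) to 1 (fully open), set as the call begins (- or left out, the last holds). The fingers move at their own pace and stop on an object; FORCE is the grip in N (left out, the last holds). Time passes only in rows, so rows that do not move let the fingers close. It gives the time, the measured TCP pose, the force, the opening and the grip force at its end, in the units of the state.
- ctrl.read_state(): the state, without advancing time (a new reading comes with each control period).
- optics.get_image(name): name is "scene" or "top" or "wrist"; returns the picture (480x640x3 uint8, red, green, blue); there is no depth.
- optics.camera_params(name): a dict with "mtx" (3x3 intrinsics, pixels), "world_from_camera" (4x4, takes a point from camera to world coordinates); the wrist camera has in their place "tool_from_camera" (4x4, takes a point from camera to tool coordinates, whose origin is the TCP and whose axes are the flange's). Camera axes: x right, y up, looking along -z (the intrinsics and any distortion apply to the point x, -y, -z); pixel columns grow to the right and rows downward; lengths in m; the calibration is good to about 2 mm. The wrist camera is an equidistant fisheye: a pixel r from the principal point sees the ray r / f radians off the axis. A picture is of the moment at which its call begins: read the wrist's pose just before it. camera_params takes no time and is no camera call.
- ctrl.hand_in(): hands the job in; it is judged then, once.
Trained networks look in the newest picture that a camera, given by its name, has taken for a name from the list of things; names that differ only in an ending like _2 or _b are one class to them, and where a whole thing is asked for, a point or a joint stands for the part that bears it (a point fixed in the world has none). Each returns a list of dicts, best first, with "confidence" (0 to 1); they miss things now and then, are a little off and sometimes report something else, mostly with a low value. They report only what shows in the picture. A call takes as long as a camera call. They do not tell look-alikes from the thing itself.
- optics.boxes_of(label, camera): "extent" ([centre column, centre row, width, height] in pixels, round what is visible of it).
- optics.silhouettes(label, camera): "mask" (480x640 bool, what is visible of it) and "extent" ([centre column, centre row, width, height] in pixels, round what is visible of it).
- optics.pinpoint(label, camera): "location" ([column, row] in pixels: a listed point, or the origin of a listed thing).
The state is a dict: "time_s": time; "q": joint angles; "joint_velocities": joint speeds; "effort": joint torques, N m; "tcp_pos": TCP position; "eef_rot": TCP orientation; "force": force on the tool from outside, world axes, zero at the start; "wrist_torque": the same for the moment, N m; "grip_width": opening from 0.0 (shut) to 1.0 (fully open); "gripper_force": force on a finger pad.
Only numpy, scipy, OpenCV 4.12 (cv2) and the standard library are available. Lean on these libraries where they do the work, as an engineer would, in place of code of your own. Each camera call takes 0.05 s, during which the arm holds its last target. There are 200 camera calls.

## Working session

There is one attempt and no reset: what is moved stays moved. The work goes in short steps, Python scripts to look and compute and a shell command to move; the robot and the scene stay as the last step left them, time stands still between calls to the robot, and variables do not carry over. Pictures are saved under pics/ and viewed, at most 16 in all, crops included, and the job is handed in when it is done.

```bash
mkdir -p pics; cat > h.py <<'E'
import numpy as np, cv2
from bench import ctrl, optics
def snap(cam,name):
    im=optics.get_image(cam); cv2.imwrite('pics/'+name,im[:,:,::-1]); return im
def unproj(cam,px,z,state=None):
    p=optics.camera_params(cam); K=np.array(p['mtx']); u,v=px
    x=(u-K[0,2])/K[0,0]; y=(v-K[1,2])/K[1,1]
    if cam=='wrist':
        th=np.hypot(x,y); s=np.tan(th)/th if th>1e-9 else 1; d=np.array([x*s,-y*s,-1.])
        T=np.eye(4); T[:3,:3]=np.array(state['eef_rot']); T[:3,3]=state['tcp_pos']; M=T@np.array(p['tool_from_camera'])
    else:
        d=np.array([x,-y,-1.]); M=np.array(p['world_from_camera'])
    d=M[:3,:3]@d; o=M[:3,3]; return o+d*(z-o[2])/d[2]
E
python3 - <<'E'
from h import *
st=ctrl.read_state(); print(st['tcp_pos'],st['eef_rot'],st['time_s'],st['grip_width'])
for c in ['top','scene']:
    snap(c,c+'0.png'); p=optics.camera_params(c); print(c,{k:np.round(v,3).tolist() if not isinstance(v,str) else v for k,v in p.items()})
p=optics.camera_params('wrist'); print({k:np.round(v,3).tolist() if not isinstance(v,str) else v for k,v in p.items()})
for n,z in dict(carrier=0,base_a=0,lens_a=0,cell=0,case=0,nest_disc=0,nest_square=0,nest_bar=0,cell_square=0.004,stop_top=.08,reset_grip=.07,cleaner=0,lens_cap=0,driver=0,tissue=0,tweezers=0,ring_mount=0).items():
    for r in optics.pinpoint(n,'top'):
        print(n,round(r['confidence'],2),np.round(r['location']),np.round(unproj('top',r['location'],z),3))
E
```

```text
[ 0.27092035 -0.56271512  0.24915702] [[ 9.00948596e-01  4.33925069e-01 -8.13170697e-04]
 [ 4.33925812e-01 -9.00947533e-01  1.39018991e-03]
 [-1.29385879e-04 -1.60534541e-03 -9.99998703e-01]] 0.0 0.9960299004360939
top {'mtx': [[560.142, 0.0, 329.323], [0.0, 560.142, 236.902], [0.0, 0.0, 1.0]], 'world_from_camera': [[0.025, 0.991, -0.135, 0.358], [-1.0, 0.025, -0.001, 0.007], [0.002, 0.134, 0.991, 1.184], [0.0, 0.0, 0.0, 1.0]]}
scene {'mtx': [[507.493, 0.0, 323.266], [0.0, 507.493, 235.104], [0.0, 0.0, 1.0]], 'world_from_camera': [[0.185, -0.765, 0.617, 1.091], [0.983, 0.143, -0.116, -0.109], [0.001, 0.627, 0.779, 0.814], [0.0, 0.0, 0.0, 1.0]]}
{'mtx': [[371.648, 0.0, 318.463], [0.0, 371.648, 236.348], [0.0, 0.0, 1.0]], 'tool_from_camera': [[-0.0, 0.954, 0.301, 0.078], [1.0, 0.0, -0.001, 0.001], [-0.001, 0.301, -0.954, -0.124], [0.0, 0.0, 0.0, 1.0]]}
carrier 0.74 [303. 262.] [0.463 0.062 0.   ]
base_a 0.76 [426. 277.] [ 0.438 -0.198  0.   ]
lens_a 0.83 [382. 320.] [ 0.346 -0.106  0.   ]
lens_a 0.67 [360. 216.] [ 0.565 -0.056  0.   ]
lens_a 0.66 [317. 304.] [0.375 0.032 0.   ]
lens_a 
[... 194 characters left out ...]
09.] [ 0.588 -0.337  0.   ]
nest_disc 0.39 [341. 151.] [ 0.709 -0.013  0.   ]
nest_square 0.78 [501. 291.] [ 0.413 -0.356  0.   ]
nest_bar 0.66 [491. 247.] [ 0.506 -0.336  0.   ]
nest_bar 0.61 [414. 212.] [ 0.578 -0.172  0.   ]
cell_square 0.71 [504. 289.] [ 0.417 -0.362  0.004]
stop_top 0.75 [344. 150.] [ 0.687 -0.017  0.08 ]
reset_grip 0.66 [298. 147.] [0.693 0.076 0.07 ]
cleaner 0.7 [418. 173.] [ 0.663 -0.181  0.   ]
cleaner 0.59 [490. 209.] [ 0.588 -0.334  0.   ]
lens_cap 0.6 [255. 249.] [0.488 0.166 0.   ]
driver 0.85 [345. 309.] [ 0.366 -0.029  0.   ]
tissue 0.66 [343. 152.] [ 0.705 -0.017  0.   ]
tissue 0.65 [226. 164.] [0.672 0.237 0.   ]
tweezers 0.59 [258. 319.] [0.342 0.154 0.   ]
```

View pics/top0.png

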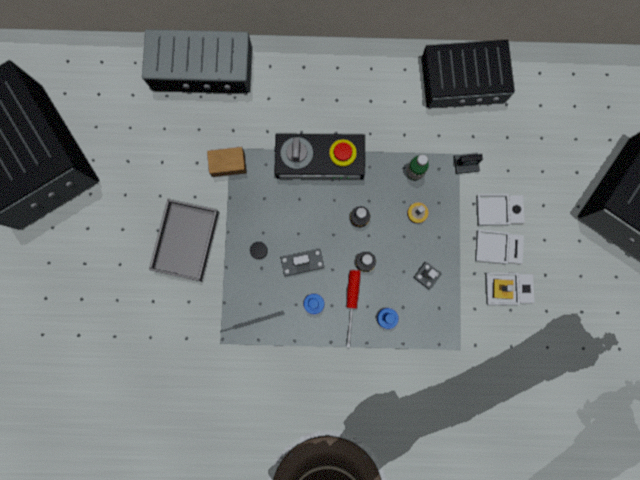

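View pics/scene0.png

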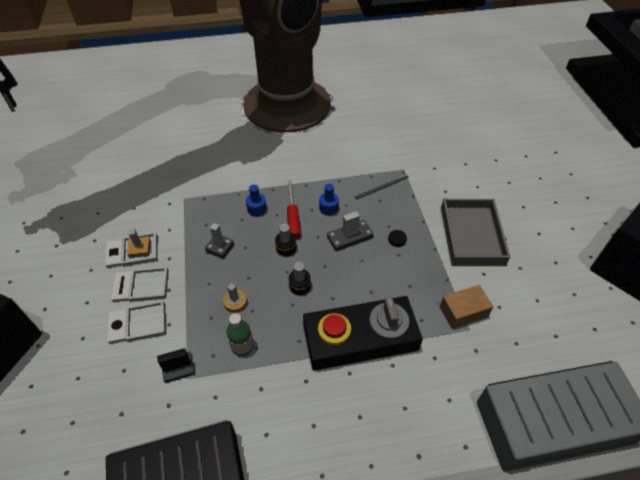

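The top view shows:
- **To pack:** black objectives at (360,216) and (365,261), one post base at (427,275), the carrier at (302,262) and the brass round cell at (418,212).
- **Destinations:** the tilted case at (185,240) and the disc nest at (492,209), with its label at (517,209).
- **Controls:** the stop at (343,151) and the knob at (297,150).
- **Look-alikes:** the objectives at (314,303) and (387,318) are blue, so they are not meant.

The scene view agrees with this.

```bash
cat >> h.py <<'E'
def tri(a,b):
    # rays from top pixel a and scene pixel b -> midpoint, gap
    R=[]
    for c,px in (('top',a),('scene',b)):
        o=np.array(optics.camera_params(c)['world_from_camera'])[:3,3]; d=unproj(c,px,0)-o; R.append((o,d/np.linalg.norm(d)))
    (o1,d1),(o2,d2)=R; t=np.linalg.lstsq(np.c_[d1,-d2],o2-o1,rcond=None)[0]
    p,q=o1+t[0]*d1,o2+t[1]*d2; return (p+q)/2,np.linalg.norm(p-q)
E
python3 - <<'E'
from h import *
import itertools
for n in ['stop_top','reset_grip','carrier','base_a','lens_a','cell','case','nest_disc']:
    A=optics.pinpoint(n,'top');B=optics.pinpoint(n,'scene')
    for a,b in itertools.product(A,B):
        p,g=tri(a['location'],b['location'])
        if g<.02: print(n,round(a['confidence'],2),round(b['confidence'],2),np.round(a['location']),np.round(b['location']),np.round(p,3),round(g,4))
for n,z in (('case',.03),('base_a',.016),('carrier',.016)):
    m=optics.silhouettes(n,'top')[0]['mask'].astype(np.uint8)
    c=max(cv2.findContours(m,0,1)[0],key=cv2.contourArea); box=cv2.boxPoints(cv2.minAreaRect(c))
    w=np.array([unproj('top',p,z) for p in box]); print(n,np.round(w[:,:2],3).tolist(),np.round(w.mean(0),3))
im=cv2.imread('pics/top0.png'); cv2.imwrite('pics/crop1.png',cv2.resize(im[130:340,270:450],None,fx=2.8,fy=2.8,interpolation=2))
E
```

```text
stop_top 0.75 0.92 [344. 150.] [335. 323.] [ 0.689 -0.015  0.072] 0.0031
reset_grip 0.66 0.58 [298. 147.] [391. 307.] [0.687 0.077 0.09 ] 0.0047
carrier 0.74 0.96 [303. 262.] [348. 237.] [0.463 0.062 0.002] 0.0006
base_a 0.76 0.68 [426. 277.] [217. 247.] [ 0.438 -0.202 -0.001] 0.0063
lens_a 0.83 0.73 [382. 320.] [256. 205.] [ 0.345 -0.11   0.008] 0.0095
lens_a 0.67 0.81 [360. 216.] [298. 285.] [ 0.563 -0.057  0.01 ] 0.0025
lens_a 0.66 0.81 [317. 304.] [330. 208.] [0.376 0.036 0.001] 0.0093
lens_a 0.62 0.8 [365. 259.] [286. 250.] [ 0.473 -0.069  0.002] 0.0004
cell 0.68 0.74 [419. 213.] [237. 304.] [ 0.576 -0.179 -0.002] 0.0063
case 0.79 0.98 [188. 238.] [472. 236.] [0.508 0.308 0.006] 0.0021
case [[0.438, 0.38], [0.594, 0.352], [0.568, 0.238], [0.413, 0.268]] [0.503 0.31  0.03 ]
base_a [[0.436, -0.168], [0.472, -0.194], [0.447, -0.229], [0.411, -0.203]] [ 0.442 -0.198  0.016]
carrier [[0.474, 0.11], [0.493, 0.027], [0.451, 0.018], [0.432, 0.1]] [0.463 0.064 0.016]
```

View pics/crop1.png

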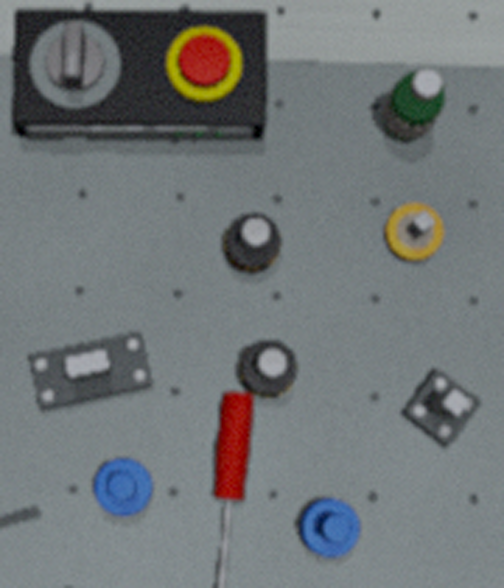

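```bash
python3 -m jog '[[0.8,0.8,0,0],[0.8,0.8,0,0],[0.8,0.8,0,0],[0.8,0.8,0,0],[0.8,0.8,0,0]]' -1 30; python3 -m jog '[[0.5,0.9,0,0],[0.5,0.9,0,0],[0.5,0.9,0,0],[0.5,0.9,0,0],[0.5,0.9,0,0]]'
```

```text
time_s: 2.52
tcp_pos: [0.4934, -0.3407, 0.2503]
eef_rot: [[0.901, 0.434, 0.001], [0.434, -0.901, -0.001], [0.0, 0.001, -1.0]]
force: [0.6, -0.1, 0.5]
grip_width: 0.0
gripper_force: 0.0
time_s: 3.15
tcp_pos: [0.6429, -0.0705, 0.2502]
eef_rot: [[0.901, 0.434, 0.0], [0.434, -0.901, -0.0], [0.0, 0.0, -1.0]]
force: [1.4, -0.3, 0.2]
grip_width: -0.001
gripper_force: 0.0
```

The crop shows two black-barrelled objectives, at (253,242) and (267,367) in the crop. The blue ones at (123,487) and (330,527) are excluded. Next is the stop.

```bash
python3 -m jog '[[0.77,0.9,0,0],[0,0,-0.8,0],[0,0,-0.8,0],[0,0,-0.65,0],[0,0,0,0]]'; python3 -m jog '[[0,0,-0.1,0],[0,0,-0.1,0],[0,0,0,0]]';python3 -m jog '[[0,0,-0.07,0],[0,0,0,0]]';python3 -m jog '[[0,0,-0.05,0],[0,0,0,0]]'
```

```text
time_s: 3.78
tcp_pos: [0.6805, -0.0247, 0.1115]
eef_rot: [[0.901, 0.434, -0.007], [0.434, -0.901, -0.0], [-0.006, -0.003, -1.0]]
force: [-0.7, -0.2, 0.6]
grip_width: -0.004
gripper_force: 0.0
time_s: 4.15
tcp_pos: [0.6831, -0.0247, 0.1038]
eef_rot: [[0.901, 0.434, 0.001], [0.434, -0.901, -0.0], [0.001, 0.001, -1.0]]
force: [0.8, -0.1, -0.6]
grip_width: -0.001
gripper_force: 0.0
time_s: 4.4
tcp_pos: [0.6827, -0.0247, 0.0987]
eef_rot: [[0.901, 0.434, -0.0], [0.434, -0.901, -0.0], [-0.0, 0.0, -1.0]]
force: [0.8, 0.2, 0.3]
grip_width: 0.0
gripper_force: 0.0
time_s: 4.65
tcp_pos: [0.6826, -0.0247, 0.0955]
eef_rot: [[0.901, 0.434, -0.0], [0.434, -0.901, -0.0], [-0.0, -0.0, -1.0]]
force: [-0.2, 0.9, 0.3]
grip_width: -0.0
gripper_force: 0.0
```

```bash
python3 -m jog '[[0.1,0.15,0,0],[0,0,-0.05,0],[0,0,0,0]]'; for i in 1; do python3 -m jog '[[0,0,-0.04,0],[0,0,0,0]]'; python3 -m jog '[[0,0,-0.04,0],[0,0,0,0]]'; python3 -m jog '[[0,0,-0.04,0],[0,0,0,0]]'; done | egrep 'tcp|force'
```

```text
time_s: 5.03
tcp_pos: [0.6886, -0.0153, 0.0924]
eef_rot: [[0.901, 0.434, -0.001], [0.434, -0.901, -0.0], [-0.001, -0.0, -1.0]]
force: [0.1, -0.6, 0.6]
grip_width: -0.002
gripper_force: 0.0
tcp_pos: [0.6885, -0.0159, 0.0901]
force: [-0.8, 0.8, -1.1]
gripper_force: 0.0
tcp_pos: [0.6889, -0.0158, 0.088]
force: [0.2, -0.2, 0.1]
gripper_force: 0.0
tcp_pos: [0.6889, -0.0157, 0.0856]
force: [-0.1, -0.8, 2.6]
gripper_force: 1.1
```

```bash
for i in 1; do python3 -m jog '[[0,0,-0.04,0],[0,0,0,0]]'; python3 -m jog '[[0,0,-0.04,0],[0,0,0,0]]'; python3 -m jog '[[0,0,-0.03,0],[0,0,0,0]]'; python3 -m jog '[[0,0,-0.02,0],[0,0,0,0]]'; done | egrep 'tcp|force:'
```

```text
tcp_pos: [0.6889, -0.0158, 0.0832]
force: [-0.1, -0.8, 3.8]
gripper_force: 1.7
tcp_pos: [0.6889, -0.0158, 0.0808]
force: [-0.0, -1.0, 4.9]
gripper_force: 2.2
tcp_pos: [0.689, -0.0157, 0.0798]
force: [-3.3, -1.7, 8.4]
gripper_force: 4.8
tcp_pos: [0.689, -0.0157, 0.0797]
force: [-5.2, -1.1, 16.6]
gripper_force: 8.2
```

The stop has bottomed out. I'll rise, open and look with the wrist camera.

```bash
python3 -m jog '[[0,0,0.8,0],[0,0,0.9,0],[-0.6,0,0.9,0],[-0.9,0,0.5,0],[-0.9,0,0.3,0]]' 0 30|egrep 'tcp|grip'; cat >> h.py <<'E'
def wlook(labels,zs):
    st=ctrl.read_state(); im=optics.get_image('wrist'); out=[]
    for n,z in zip(labels,zs):
        for r in optics.pinpoint(n,'wrist'):
            out.append((n,round(r['confidence'],2),np.round(r['location'],1).tolist(),np.round(unproj('wrist',r['location'],z,st),4).tolist()))
    return st,im,out
E
python3 - <<'E'
from h import *
st,im,o=wlook(['lens_a','base_a','carrier','cell'],[0,0,0,0])
cv2.imwrite('pics/w1.png',im[:,:,::-1]); print(*o,sep='\n'); print(st['tcp_pos'])
E
```

```text
tcp_pos: [0.5449, -0.0153, 0.2808]
grip_width: 0.502
gripper_force: 0.0
('lens_a', 0.75, [332.7, 269.0], [0.4718, -0.0705, 0.0])
('lens_a', 0.71, [358.4, 196.7], [0.5618, -0.0579, 0.0])
('lens_a', 0.71, [322.8, 356.3], [0.3536, -0.1152, 0.0])
('lens_a', 0.68, [224.6, 296.4], [0.3799, 0.0332, 0.0])
('base_a', 0.72, [409.8, 325.7], [0.443, -0.1966, 0.0])
('carrier', 0.85, [227.7, 226.8], [0.4658, 0.0616, 0.0])
('cell', 0.61, [454.1, 233.1], [0.5746, -0.1819, 0.0])
[ 0.54486924 -0.01530367  0.28082919]
```

View pics/w1.png

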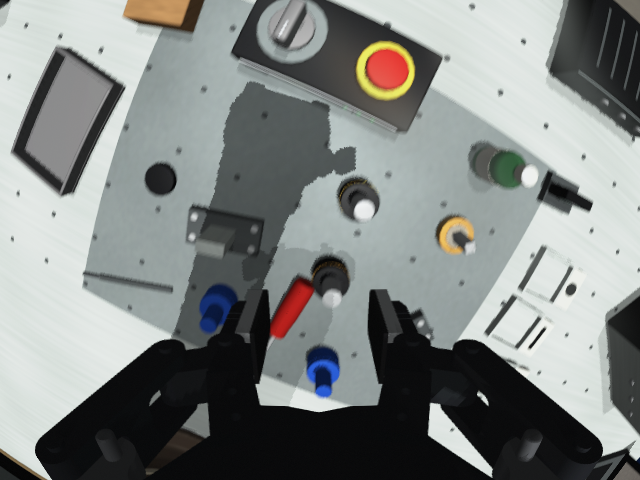

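The wrist view agrees with the triangulation: lenses at (358,197) and (333,269), carrier at (228,227), base at (410,326) partly behind a finger, cell at (454,233), and case at (68,120). I'll pick the carrier first.

```bash
python3 -m jog '[[-0.3,0.3,0,-1],[-0.3,0.3,0,-1],[-0.3,0.3,0,-1],[-0.2,0.2,0,-1],[-0.2,0.2,0,-1]]'>/dev/null; python3 -m jog '[[0,0,-0.2,-1],[0,0,-0.2,-1],[0,0,-0.2,-1],[0,0,-0.2,-1],[0,0,-0.2,-1]]'>/dev/null;python3 -m jog '[[0,0,-0.2,-1],[0,0,-0.2,-1],[0,0,0,-1],[0,0,0,-1],[0,0,0,-1]]'>/dev/null;python3 -m jog '[[0,0,0,-1],[0,0,0,-1],[0,0,0,-0.93],[0,0,0,0]]'
cat >> h.py <<'E'
def yaw(st): R=np.array(st['eef_rot']); return np.degrees(np.arctan2(R[1,0],R[0,0]))
def rect(label,z,st,near=None):
    out=[]
    for r in optics.silhouettes(label,'wrist'):
        m=r['mask'].astype(np.uint8); cs=cv2.findContours(m,0,1)[0]
        if not cs: continue
        c=max(cs,key=cv2.contourArea)[:,0,:]
        w=np.array([unproj('wrist',p,z,st)[:2] for p in c.astype(float)],np.float32)*1000
        (cx,cy),(a,b),ang=cv2.minAreaRect(w)
        if a<b: a,b,ang=b,a,ang-90
        out.append((label,round(r['confidence'],2),'c',round(cx,1),round(cy,1),'size',round(a,1),round(b,1),'longyaw',round((ang+90)%180-90,1)))
    return out
E
python3 - <<'E'
from h import *
st,im,o=wlook(['carrier','case'],[0,0])
cv2.imwrite('pics/w2.png',im[:,:,::-1]); print(*o,sep='\n'); print(st['tcp_pos'],yaw(st),np.round(st['q'],0)); print(rect('carrier',.016,st),rect('case',.03,st))
E
```

```text
time_s: 10.02
tcp_pos: [0.468, 0.0631, 0.1929]
eef_rot: [[0.288, -0.958, -0.007], [-0.958, -0.288, -0.005], [0.003, 0.008, -1.0]]
force: [0.4, 1.4, -0.4]
grip_width: 0.5
gripper_force: 0.0
('carrier', 0.85, [320.8, 214.0], [0.4652, 0.0633, 0.0])
[0.46799139 0.06312243 0.19287345] -73.28880925285392 [ -50.   15.   43.  118.  -13.   52. -163.]
[('carrier', 0.79, 'c', 465.0, 62.9, 'size', 88.1, 42.5, 'longyaw', -76.7), ('carrier', 0.55, 'c', 530.6, 342.2, 'size', 74.3, 30.7, 'longyaw', 69.6), ('carrier', 0.45, 'c', 732.9, 102.2, 'size', 85.5, 49.8, 'longyaw', 32.3)] [('case', 0.85, 'c', 528.3, 324.8, 'size', 74.6, 32.2, 'longyaw', 70.9)]
```

View pics/w2.png

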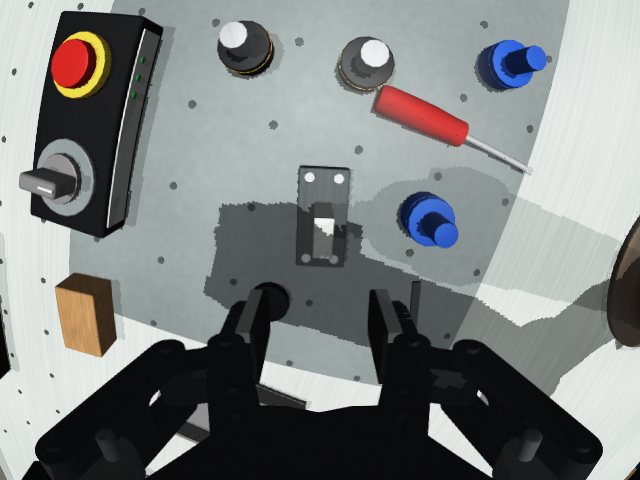

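J7 sits at its limit here, so I'll take the grasp half a turn round, at yaw 103°.

```bash
for i in 1; do python3 -m jog '[[0,0,0,1],[0,0,0,1],[0,0,0,1],[0,0,0,1],[0,0,0,1]]'; python3 -m jog '[[0,0,0,1],[0,0,0,1],[0,0,0,1],[0,0,0,1],[0,0,0,1]]'; python3 -m jog '[[0,0,0,1],[0,0,0,1],[0,0,0,1],[0,0,0,1],[0,0,0,1]]'; python3 -m jog '[[0,0,0,1],[0,0,0,1],[0,0,0,1],[0,0,0,1],[0,0,0,1]]'; python3 -m jog '[[0,0,0,1],[0,0,0,1],[0,0,0,1],[0,0,0,1],[0,0,0,1]]'; python3 -m jog '[[0,0,0,1],[0,0,0,1],[0,0,0,1],[0,0,0,1],[0,0,0,1]]'; python3 -m jog '[[0,0,0,0.84],[0,0,0,0]]'; done | tail -6
python3 - <<'E'
from h import *
st,im,o=wlook(['carrier','case'],[0,0])
print(*o,sep='\n'); print(st['tcp_pos'],yaw(st),np.round(st['q'],0)); print(rect('carrier',.016,st),rect('case',.03,st))
E
```

```text
time_s: 14.28
tcp_pos: [0.4676, 0.0604, 0.1937]
eef_rot: [[-0.226, 0.974, 0.007], [0.974, 0.226, 0.001], [-0.001, 0.007, -1.0]]
force: [-0.6, -0.3, -0.4]
grip_width: 0.498
gripper_force: 0.0
('carrier', 0.81, [310.6, 204.5], [0.4622, 0.0644, 0.0])
[0.46763322 0.06044925 0.19372134] 103.04389020806028 [-24.  12.  12. 117.  -3.  51.   3.]
[('carrier', 0.65, 'c', 464.3, 64.2, 'size', 89.0, 43.7, 'longyaw', -76.0)] [('case', 0.73, 'c', 540.5, 248.0, 'size', 93.7, 38.1, 'longyaw', 22.0)]
```

```bash
python3 -m jog '[[-0.06,0.05,-0.6,0],[0,0,-0.6,0],[0,0,-0.6,0],[0,0,-0.5,0],[0,0,-0.1,0]]' |egrep 'tcp|force:'; python3 -m jog '[[0,0,0,0],[0,0,0,0],[0,0,0,0],[0,0,0,0],[0,0,0,0]]' -1 60
```

```text
tcp_pos: [0.4627, 0.0644, 0.0479]
force: [-0.4, -0.8, 1.4]
gripper_force: 0.0
time_s: 15.78
tcp_pos: [0.4643, 0.0647, 0.0503]
eef_rot: [[-0.228, 0.974, 0.008], [0.974, 0.228, 0.001], [-0.001, 0.008, -1.0]]
force: [-1.0, -0.3, 7.1]
grip_width: 0.157
gripper_force: 61.5
```

```bash
for i in 1; do python3 -m jog '[[0,0,0.6,0],[0,0,0.8,0],[0,0,0.8,0],[0.3,0.4,0.6,1],[0.3,0.5,0.4,1]]'; python3 -m jog '[[0.3,0.4,0,1],[0.3,0.4,0,1],[0.3,0.4,0,1],[0.3,0.4,0,1],[0.3,0.4,0,1]]'; python3 -m jog '[[0.2,0.4,0,1],[0.2,0.3,0,1],[0.2,0.2,0,1],[0.1,0.2,0,1],[0,0,0,1]]';  python3 -m jog '[[0,0,0,-0.4],[0,0,0,0]]'; done | tail -6
python3 - <<'E'
from h import *
st,im,o=wlook(['case'],[0])
cv2.imwrite('pics/w3.png',im[:,:,::-1])
print(*o,sep='\n'); print(st['tcp_pos'],yaw(st),np.round(st['q'],0)); print(rect('case',.03,st))
E
```

```text
time_s: 17.9
tcp_pos: [0.6317, 0.3041, 0.2411]
eef_rot: [[-0.983, 0.183, 0.002], [0.183, 0.983, 0.006], [-0.001, 0.006, -1.0]]
force: [0.1, 0.2, -4.4]
grip_width: 0.155
gripper_force: 60.1
('case', 0.66, [300.3, 69.9], [0.5028, 0.3115, 0.0])
[0.63166642 0.3041124  0.24105416] 169.4371329412351 [-28.  31.  -2.  80.   1.  68.  49.]
[('case', 0.8, 'c', 510.1, 311.0, 'size', 144.5, 109.1, 'longyaw', -11.2), ('case', 0.17, 'c', 734.0, 284.8, 'size', 227.7, 89.7, 'longyaw', -10.9)]
```

View pics/w3.png

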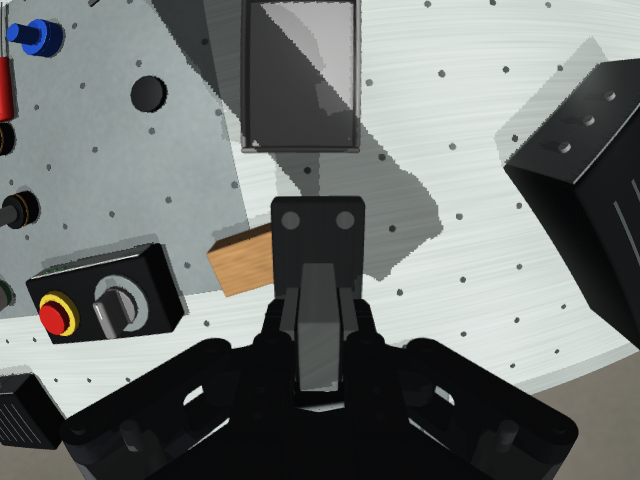

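The picture shows the near part of the case at (300,75), its near edge at row 150, with the held carrier parallel to it. Estimated case centre is (0.505, 0.311), yaw about -11°.

```bash
python3 -m jog '[[-0.8,0.2,0,0],[-0.8,0.2,0,0],[-0.8,0.2,0,0],[0,0,-0.8,0],[0,0,-0.8,0]]' >/dev/null; python3 -m jog '[[0,0,-0.7,0],[0,0,0,0],[0,0,0,0]]'; python3 - <<'E'
from h import *
st=ctrl.read_state(); im=snap('scene','s1.png'); cv2.imwrite('pics/s1c.png',cv2.resize(im[150:310,400:560,::-1],None,fx=3.5,fy=3.5,interpolation=2))
im=snap('top','t1.png'); cv2.imwrite('pics/t1c.png',cv2.resize(im[180:300,130:240,::-1],None,fx=4.5,fy=4.5,interpolation=2))
for c in ['top','scene']:
    for r in optics.pinpoint('case',c): print(c,r['confidence'],unproj(c,r['location'],0))
E
```

```text
time_s: 19.05
tcp_pos: [0.4888, 0.3412, 0.1052]
eef_rot: [[-0.984, 0.18, 0.004], [0.18, 0.984, 0.008], [-0.003, 0.008, -1.0]]
force: [-0.2, 0.9, -3.7]
grip_width: 0.155
gripper_force: 60.2
top 0.94 [0.50535429 0.31066317 0.        ]
scene 0.89 [0.49984278 0.30548266 0.        ]
```

View pics/s1c.png

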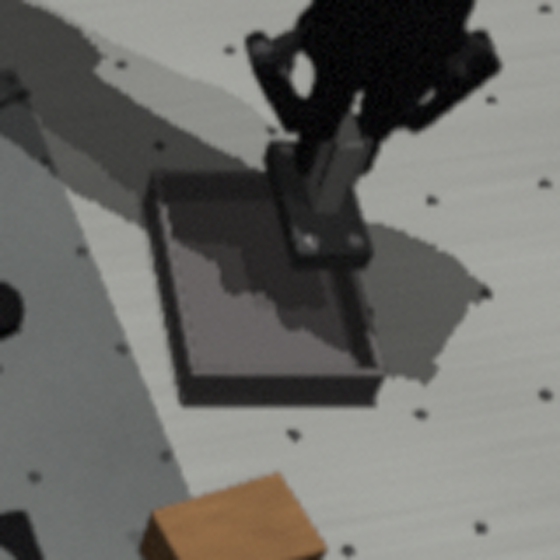

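The scene crop shows the carrier above its corner of the case and inside the walls. The top network puts the case at (0.505, 0.311), which agrees, so I'll lower it.

```bash
python3 -m jog '[[-0.055,-0.025,-0.3,0],[0,0,-0.3,0],[0,0,-0.1,0],[0,0,-0.07,0],[0,0,0,0]]' |egrep 'tcp|force:'; python3 -m jog '[[0,0,-0.03,0],[0,0,0,0]]'
```

```text
tcp_pos: [0.4847, 0.3391, 0.0572]
force: [0.4, -0.4, -3.7]
gripper_force: 60.1
time_s: 20.12
tcp_pos: [0.4847, 0.3391, 0.0557]
eef_rot: [[-0.984, 0.18, 0.003], [0.18, 0.984, 0.007], [-0.001, 0.007, -1.0]]
force: [-0.2, 0.9, -4.2]
grip_width: 0.157
gripper_force: 60.1
```

```bash
python3 -m jog '[[0,0,-0.02,0],[0,0,0,0]]'|egrep 'tcp|force:'; python3 -m jog '[[0,0,0,0],[0,0,0,0],[0,0,0,0]]' -0.2|egrep 'tcp|force:|width'; python3 -m jog '[[0,0,0.5,0],[0,0,0.8,0],[0,0,0.8,0],[0,0,0.5,0],[0,0,0,0]]'|egrep 'tcp'
python3 - <<'E'
from h import *
st,im,o=wlook(['carrier','case'],[0.005,0])
print(*o,sep='\n'); print(st['tcp_pos'],yaw(st),np.round(st['q'],0)); print(rect('carrier',.021,st),rect('case',.03,st))
E
```

```text
tcp_pos: [0.4849, 0.3393, 0.0555]
force: [-2.1, -1.9, 5.3]
gripper_force: 61.6
tcp_pos: [0.4847, 0.3392, 0.0543]
force: [0.6, 1.6, -0.6]
grip_width: 0.402
gripper_force: 0.0
tcp_pos: [0.4857, 0.3399, 0.2131]
('carrier', 0.67, [315.9, 201.7], [0.4825, 0.34, 0.005])
('case', 0.95, [289.0, 224.6], [0.5007, 0.3109, 0.0])
[0.48572443 0.33993254 0.21309101] 169.63445844518603 [-36.  22.  -5.  99.   2.  58.  38.]
[('carrier', 0.77, 'c', 486.3, 339.2, 'size', 87.6, 41.8, 'longyaw', -11.4)] [('case', 0.74, 'c', 502.9, 312.4, 'size', 155.6, 107.8, 'longyaw', -11.1)]
```

The carrier stands well placed in the case. Next is the post base.

```bash
for i in 1; do python3 -m jog '[[-0.08,-0.9,0,-0.45],[-0.08,-0.9,0,-0.45],[-0.08,-0.9,0,-0.45],[-0.08,-0.9,0,-0.45],[-0.08,-0.9,0,-0.45]]'; python3 -m jog '[[-0.08,-0.9,0,-0.45],[-0.08,-0.9,0,-0.45],[-0.08,-0.9,0,-0.45],[-0.08,-0.9,0,-0.45],[-0.08,-0.9,0,-0.45]]';  python3 -m jog '[[0,0,0,0],[0,0,0,0]]' 0; done | tail -6
python3 - <<'E'
from h import *
st,im,o=wlook(['base_a','lens_a','cell'],[0]*3)
cv2.imwrite('pics/w4.png',im[:,:,::-1])
print(*o,sep='\n'); print(st['tcp_pos'],yaw(st),np.round(st['q'],0)); print(rect('base_a',.016,st))
E
```

```text
time_s: 23.12
tcp_pos: [0.4362, -0.2003, 0.2094]
eef_rot: [[-0.808, 0.59, 0.003], [0.59, 0.808, 0.006], [0.001, 0.006, -1.0]]
force: [-0.0, 0.2, -0.2]
grip_width: 0.505
gripper_force: 0.0
('base_a', 0.86, [320.8, 211.7], [0.4428, -0.2006, 0.0])
('lens_a', 0.98, [485.1, 20.4], [0.381, 0.0372, 0.0])
('lens_a', 0.91, [452.3, 153.2], [0.469, -0.0676, 0.0])
('lens_a', 0.66, [508.5, 225.8], [0.5669, -0.0524, 0.0])
('cell', 0.83, [413.9, 303.8], [0.5784, -0.1798, 0.0])
[ 0.43620146 -0.20029985  0.20943819] 143.86727624426658 [  5.  12.  16. 115.  -5.  54.  78.]
[('base_a', 0.66, 'c', 444.2, -199.7, 'size', 47.3, 41.8, 'longyaw', -36.9), ('base_a', 0.48, 'c', 419.7, -367.3, 'size', 103.1, 67.0, 'longyaw', -88.5)]
```

View pics/w4.png

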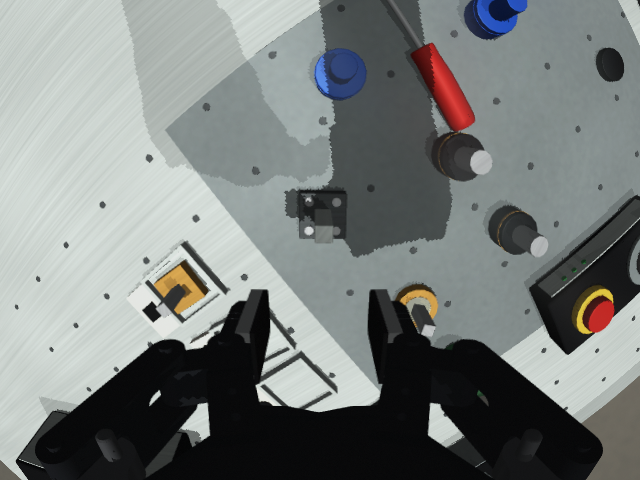

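The base at (323,213) is square to the tool and clear of everything around it. I'll grasp it.

```bash
python3 -m jog '[[0.1,0,-0.7,0],[0,0,-0.7,0],[0,0,-0.6,0],[0,0,-0.5,0],[0,0,-0.12,0]]' |egrep 'tcp|force:'; python3 -m jog '[[0,0,0,0],[0,0,0,0],[0,0,0,0],[0,0,0,0],[0,0,0,0]]' -1 60; python3 -m jog '[[0,0,0.6,0],[0,0,0.7,0],[0,0,0.7,0],[0,0,0.6,0],[0,0,0,0]]'|egrep 'tcp|width'
```

```text
tcp_pos: [0.4417, -0.2, 0.0516]
force: [-0.1, 0.1, 0.2]
gripper_force: 0.0
time_s: 24.62
tcp_pos: [0.4433, -0.2011, 0.054]
eef_rot: [[-0.808, 0.59, 0.007], [0.59, 0.808, 0.005], [-0.003, 0.008, -1.0]]
force: [-0.7, 2.1, 7.6]
grip_width: 0.155
gripper_force: 61.6
tcp_pos: [0.4438, -0.2015, 0.2116]
grip_width: 0.153
```

```bash
for i in 1; do python3 -m jog '[[0.03,0.5,0,0.44],[0.03,0.92,0,0.44],[0.03,0.92,0,0.44],[0.03,0.92,0,0.44],[0.03,0.92,0,0.44]]'; python3 -m jog '[[0.03,0.92,0,0.44],[0.03,0.92,0,0.44],[0.03,0.92,0,0.44],[0.03,0.92,0,0.44],[0,0.4,0,0.44]]';  python3 -m jog '[[0,0,-0.7,0],[0,0,-0.7,0],[0,0,-0.4,0],[0,0,0,0]]'; done | tail -6
```

```text
time_s: 27.0
tcp_pos: [0.4571, 0.2927, 0.0983]
eef_rot: [[-0.982, 0.19, -0.003], [0.19, 0.982, 0.003], [0.003, 0.002, -1.0]]
force: [-0.7, 0.5, -0.6]
grip_width: 0.152
gripper_force: 60.2
```

```bash
python3 - <<'E'
from h import *
st,im,o=wlook(['base_a'],[0.044])
print(o); print(rect('base_a',.06,st))
for r in optics.silhouettes('base_a','wrist'): print(r['confidence'],r['extent'])
E
python3 -m jog '[[0.05,0.04,-0.4,0],[0,0,-0.13,0],[0,0,-0.05,0],[0,0,0,0]]'|egrep 'tcp|force:';python3 -m jog '[[0,0,-0.05,0],[0,0,0,0]]'|egrep 'tcp|force:'
```

```text
[('base_a', 0.72, [315.4, 269.3], [0.4551, 0.2914, 0.044]), ('base_a', 0.57, [397.3, 274.3], [0.4665, 0.3334, 0.044])]
[('base_a', 0.84, 'c', 467.3, 290.3, 'size', 73.7, 42.8, 'longyaw', -12.8)]
0.84 [318.4, 299.4, 95.3, 131.3]
tcp_pos: [0.4619, 0.2971, 0.0668]
force: [0.5, -0.4, -3.1]
gripper_force: 60.1
tcp_pos: [0.4617, 0.297, 0.0634]
force: [0.3, -0.3, -2.6]
gripper_force: 60.1
```

```bash
python3 -m jog '[[-0.02,-0.03,-0.05,0],[0,0,-0.03,0],[0,0,0,0]]'|egrep 'tcp|force:';python3 -m jog '[[0,0,-0.03,0],[0,0,0,0]]'|egrep 'tcp|force:'
```

```text
tcp_pos: [0.4604, 0.295, 0.059]
force: [-2.5, -2.5, 7.2]
gripper_force: 61.4
tcp_pos: [0.4604, 0.2952, 0.0589]
force: [-7.9, -4.4, 24.8]
gripper_force: 64.0
```

```bash
for i in 1; do python3 -m jog '[[0,0,0,0],[0,0,0,0],[0,0,0,0]]' -0.2; python3 -m jog '[[0,0,0.5,0],[0,0,0.8,0],[0,0,0.8,0],[0,0,0.5,0],[0,0,0,0]]';done|egrep 'tcp|width|force:'
python3 - <<'E'
from h import *
st,im,o=wlook(['carrier','base_a'],[0.005]*2)
print(*o,sep='\n'); print(rect('base_a',.021,st))
E
for i in 1; do python3 -m jog '[[0.2,-0.5,0,0],[0.25,-0.9,0,0],[0.25,-0.9,0,0],[0.25,-0.9,0,0],[0.25,-0.9,0,0]]'; python3 -m jog '[[0.3,-0.9,0,0],[0.2,-0.8,0,0],[0,0,0,0],[0,0,0,0]]' 0; done | egrep tcp
python3 - <<'E'
from h import *
st,im,o=wlook(['lens_a'],[0])
print(*o,sep='\n'); print(st['tcp_pos'],yaw(st)); print(np.round(st['q']))
E
```

```text
tcp_pos: [0.4606, 0.2952, 0.0565]
force: [-0.5, -0.3, -0.8]
grip_width: 0.402
gripper_force: 0.0
tcp_pos: [0.4617, 0.296, 0.215]
force: [-0.6, 0.6, -0.5]
grip_width: 0.403
gripper_force: 0.0
('carrier', 0.79, [365.9, 219.6], [0.4845, 0.3387, 0.005])
('base_a', 0.55, [313.0, 201.7], [0.4583, 0.2934, 0.005])
[('base_a', 0.76, 'c', 459.4, 295.2, 'size', 45.2, 43.9, 'longyaw', -11.1)]
tcp_pos: [0.5323, 0.0474, 0.2114]
tcp_pos: [0.5619, -0.0521, 0.2114]
('lens_a', 0.94, [278.8, 110.4], [0.4694, -0.069, 0.0])
('lens_a', 0.79, [315.8, 208.6], [0.5645, -0.054, 0.0])
('lens_a', 0.65, [208.7, 5.4], [0.3546, -0.1133, 0.0])
[ 0.56191454 -0.05210122  0.21140288] 169.07008831414086
[ -3.  20.   5. 103.  -2.  57.  82.]
```

```bash
python3 -m jog '[[0.035,-0.055,-0.7,0],[0,0,-0.7,0],[0,0,-0.6,0],[0,0,-0.5,0],[0,0,-0.1,0]]' |egrep 'tcp|force:'; python3 -m jog '[[0,0,0,0],[0,0,0,0],[0,0,0,0],[0,0,0,0],[0,0,0,0]]' -1 60; python3 -m jog '[[0,0,0.6,0],[0,0,0.7,0],[0,0,0.7,0],[0,0,0.6,0],[0,0,0,0]]'|egrep 'tcp|width'
```

```text
tcp_pos: [0.5632, -0.0544, 0.0548]
force: [0.4, -0.6, 0.8]
gripper_force: 0.0
time_s: 32.25
tcp_pos: [0.5653, -0.056, 0.0577]
eef_rot: [[-0.982, 0.19, 0.004], [0.19, 0.982, 0.007], [-0.003, 0.007, -1.0]]
force: [-0.4, 0.6, 6.5]
grip_width: 0.213
gripper_force: 59.2
tcp_pos: [0.5661, -0.0563, 0.2156]
grip_width: 0.219
```

```bash
for i in 1; do python3 -m jog '[[0,0.5,0,0],[0,0.9,0,0],[-0.05,0.9,0,0],[-0.05,0.9,0,0],[-0.05,0.9,0,0]]'; python3 -m jog '[[0,0.9,0,0],[0,0.8,0,0],[0,0.58,0,0],[0,0,0,0]]';  python3 -m jog '[[0,0,-0.7,0],[0,0,-0.7,0],[0,0,-0.4,0],[0,0,0,0]]'; done | egrep 'tcp|width'
python3 - <<'E'
from h import *
st=ctrl.read_state(); im=snap('wrist','w5.png'); a=im[120:420,150:500]
im=snap('scene','s2.png'); b=im[150:310,400:560]
cv2.imwrite('pics/m1.png',np.hstack([cv2.resize(a,(450,386)),cv2.resize(b,(386,386),interpolation=2)])[:,:790,::-1])
print(np.round(st['force'],1))
E
```

```text
tcp_pos: [0.5547, 0.1912, 0.2112]
grip_width: 0.217
tcp_pos: [0.5535, 0.3304, 0.2105]
grip_width: 0.212
tcp_pos: [0.5542, 0.3243, 0.1016]
grip_width: 0.212
[ 0.   0.2 -1.1]
```

View pics/m1.png

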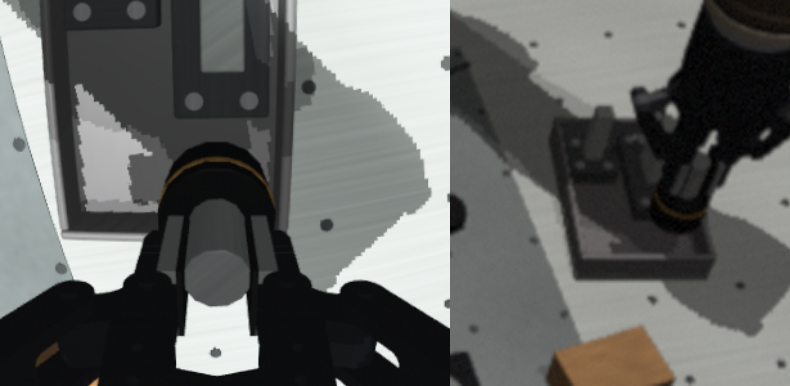

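The montage shows the objective held upright above the free corner, with the carrier and base standing in the case.

```bash
python3 -m jog '[[0.03,0.04,-0.3,0],[0,0,-0.2,0],[0,0,-0.08,0],[0,0,0,0]]'|egrep 'tcp|force:';python3 -m jog '[[0,0,-0.04,0],[0,0,0,0]]'|egrep 'tcp|force:'
```

```text
tcp_pos: [0.5572, 0.3289, 0.0693]
force: [-0.1, 0.3, -1.1]
gripper_force: 58.9
tcp_pos: [0.5575, 0.3292, 0.0676]
force: [-0.6, 0.5, -1.2]
gripper_force: 58.9
```

```bash
python3 -m jog '[[-0.02,-0.04,0,0],[0,0,-0.05,0],[0,0,0,0]]'|egrep 'tcp|force:';python3 -m jog '[[0,0,-0.03,0],[0,0,0,0]]'|egrep 'tcp|force:'
```

```text
tcp_pos: [0.5561, 0.3266, 0.0642]
force: [0.5, 0.4, -2.7]
gripper_force: 58.9
tcp_pos: [0.5563, 0.3269, 0.0627]
force: [-1.2, 0.2, -0.8]
gripper_force: 59.0
```

```bash
for i in 1; do python3 -m jog '[[0,0,-0.02,0],[0,0,0,0]]'; python3 -m jog '[[0,0,0,0],[0,0,0,0],[0,0,0,0]]' -0.1; python3 -m jog '[[0,0,0.5,0],[0,0,0.8,0],[0,0,0.8,0],[0,0,0.5,0],[0,0,0,0]]';done|egrep 'tcp|width|force:'
python3 - <<'E'
from h import *
st,im,o=wlook(['carrier','base_a','lens_a'],[0.005]*3)
print(*o,sep='\n')
E
for i in 1; do python3 -m jog '[[-0.2,-0.5,0,0],[-0.2,-0.9,0,0],[-0.2,-0.9,0,0],[-0.2,-0.9,0,0],[-0.2,-0.9,0,0]]'; python3 -m jog '[[-0.2,-0.9,0,0],[-0.2,-0.9,0,0],[0,-0.6,0,0],[0,0,0,0]]' 0; done | egrep tcp
python3 - <<'E'
from h import *
st,im,o=wlook(['lens_a'],[0])
print(*o,sep='\n'); print(st['tcp_pos'],yaw(st)); print(np.round(st['q']))
E
```

```text
tcp_pos: [0.5564, 0.3269, 0.0627]
force: [-2.6, -2.0, 8.8]
grip_width: 0.213
gripper_force: 60.2
tcp_pos: [0.5562, 0.3267, 0.0612]
force: [-0.7, 0.3, -0.7]
grip_width: 0.451
gripper_force: 0.0
tcp_pos: [0.5575, 0.3275, 0.2204]
force: [0.2, -0.2, 0.1]
grip_width: 0.452
gripper_force: 0.0
('carrier', 0.79, [313.3, 125.4], [0.486, 0.3385, 0.005])
('base_a', 0.79, [258.6, 108.2], [0.4602, 0.2932, 0.005])
('lens_a', 0.71, [31.6, 106.1], [0.3804, 0.0411, 0.005])
('lens_a', 0.68, [317.5, 204.8], [0.5591, 0.3282, 0.005])
('lens_a', 0.15, [286.7, 149.5], [0.5028, 0.3106, 0.005])
tcp_pos: [0.4951, 0.0789, 0.2163]
tcp_pos: [0.4713, -0.0663, 0.2166]
('lens_a', 0.98, [315.8, 200.5], [0.4675, -0.0673, 0.0])
('lens_a', 0.9, [238.9, 92.5], [0.3538, -0.1159, 0.0])
('lens_a', 0.57, [411.0, 86.2], [0.3778, 0.0395, 0.0])
[ 0.47132345 -0.06630124  0.21655951] 168.76511596503386
[ -4.  11.   7. 114.  -2.  55.  83.]
```

```bash
python3 -m jog '[[-0.03,-0.03,-0.7,0],[0,0,-0.7,0],[0,0,-0.7,0],[0,0,-0.5,0],[0,0,-0.1,0]]' |egrep 'tcp|force:'; python3 -m jog '[[0,0,0,0],[0,0,0,0],[0,0,0,0],[0,0,0,0],[0,0,0,0]]' -1 60; python3 -m jog '[[0,0,0.6,0],[0,0,0.7,0],[0,0,0.7,0],[0,0,0.6,0],[0,0,0,0]]'|egrep 'tcp|width'
```

```text
tcp_pos: [0.469, -0.0634, 0.0534]
force: [0.7, -0.5, -0.9]
gripper_force: 0.0
time_s: 39.9
tcp_pos: [0.4708, -0.065, 0.0559]
eef_rot: [[-0.982, 0.19, 0.003], [0.19, 0.982, 0.006], [-0.002, 0.007, -1.0]]
force: [-1.0, -0.3, 2.7]
grip_width: 0.213
gripper_force: 58.9
tcp_pos: [0.4719, -0.0652, 0.214]
grip_width: 0.215
```

```bash
for i in 1; do python3 -m jog '[[0.1,0.5,0,0],[0.2,0.9,0,0],[0.2,0.9,0,0],[0.2,0.9,0,0],[0.2,0.9,0,0]]'; python3 -m jog '[[0.2,0.9,0,0],[0.02,0.6,0,0],[0,0.15,0,0],[0,0,0,0]]';  python3 -m jog '[[0,0,-0.7,0],[0,0,-0.7,0],[0,0,-0.4,0],[0,0,0,0]]'; done | egrep 'tcp|width'
python3 - <<'E'
from h import *
st,im,o=wlook(['lens_a','base_a'],[0.05,0.005]); print(*o,sep='\n')
E
```

```text
tcp_pos: [0.524, 0.1823, 0.2099]
grip_width: 0.214
tcp_pos: [0.537, 0.2796, 0.21]
grip_width: 0.214
tcp_pos: [0.5366, 0.2771, 0.1014]
grip_width: 0.214
('lens_a', 0.88, [403.4, 259.6], [0.5373, 0.3215, 0.05])
('lens_a', 0.66, [318.6, 267.9], [0.5331, 0.2778, 0.05])
('base_a', 0.87, [321.0, 117.0], [0.4591, 0.2938, 0.005])
```

```bash
python3 -m jog '[[0,0,-0.3,0],[0,0,-0.2,0],[0,0,-0.08,0],[0,0,0,0]]'|egrep 'tcp|force:';python3 -m jog '[[0,0,-0.04,0],[0,0,0,0]]'|egrep 'tcp|force:'
```

```text
tcp_pos: [0.5373, 0.2798, 0.068]
force: [-0.5, 0.2, -1.3]
gripper_force: 59.0
tcp_pos: [0.5377, 0.28, 0.0664]
force: [-0.7, -0.5, -1.5]
gripper_force: 59.0
```

```bash
for i in 1; do python3 -m jog '[[0,0,-0.06,0],[0,0,0,0]]'; python3 -m jog '[[0,0,-0.04,0],[0,0,0,0]]';python3 -m jog '[[0,0,-0.02,0],[0,0,0,0]]'; done|egrep 'tcp|force:'
```

```text
tcp_pos: [0.5375, 0.2798, 0.0624]
force: [0.1, -0.3, -2.5]
gripper_force: 59.0
tcp_pos: [0.5378, 0.2802, 0.0609]
force: [-1.8, 0.0, 4.4]
gripper_force: 59.6
tcp_pos: [0.5379, 0.2803, 0.0609]
force: [-4.1, -1.9, 14.2]
gripper_force: 61.3
```

```bash
for i in 1; do  python3 -m jog '[[0,0,0,0],[0,0,0,0],[0,0,0,0]]' -0.1; python3 -m jog '[[0,0,0.5,0],[0,0,0.8,0],[0,0,0.8,0],[0,0,0.5,0],[0,0,0,0]]';done|egrep 'tcp|width'
python3 - <<'E'
from h import *
st,im,o=wlook(['carrier','base_a','lens_a'],[0.005]*3)
print(*o,sep='\n')
E
for i in 1; do python3 -m jog '[[0.05,-0.5,0,0],[0.06,-0.9,0,0],[0.06,-0.9,0,0],[0.06,-0.9,0,0],[0.06,-0.9,0,0]]'; python3 -m jog '[[0.06,-0.9,0,0],[0.06,-0.9,0,0],[0.06,-0.9,0,0],[0,-0.8,0,0],[0,0,0,0]]' 0; done | egrep tcp
python3 - <<'E'
from h import *
st,im,o=wlook(['cell','nest_disc'],[0,0])
cv2.imwrite('pics/w6.png',im[:,:,::-1])
print(*o,sep='\n'); print(st['tcp_pos'],yaw(st)); print(np.round(st['q'])); print(rect('nest_disc',0.012,st))
E
```

```text
tcp_pos: [0.5376, 0.2799, 0.0588]
grip_width: 0.453
tcp_pos: [0.5389, 0.2806, 0.2178]
grip_width: 0.45
('carrier', 0.95, [369.2, 136.1], [0.4859, 0.3393, 0.005])
('base_a', 0.64, [311.3, 115.3], [0.458, 0.2916, 0.005])
('lens_a', 0.96, [319.8, 200.4], [0.5362, 0.2842, 0.005])
('lens_a', 0.86, [372.8, 212.8], [0.5573, 0.331, 0.005])
('lens_a', 0.77, [61.2, 109.3], [0.3815, 0.0388, 0.005])
('lens_a', 0.51, [88.7, 399.8], [0.7479, -0.0924, 0.005])
tcp_pos: [0.5544, 0.0321, 0.2137]
tcp_pos: [0.5642, -0.1813, 0.2136]
('cell', 0.7, [323.6, 221.1], [0.5805, -0.1791, 0.0])
('cell', 0.61, [148.6, 184.7], [0.509, -0.3401, 0.0])
('nest_disc', 0.61, [174.1, 258.6], [0.5884, -0.3363, 0.0])
[ 0.56423244 -0.18129034  0.21356126] 168.65292272265827
[ 7. 22.  8. 99. -4. 59. 95.]
[('nest_disc', 0.77, 'c', 587.8, -353.3, 'size', 102.5, 69.9, 'longyaw', -88.2)]
```

View pics/w6.png

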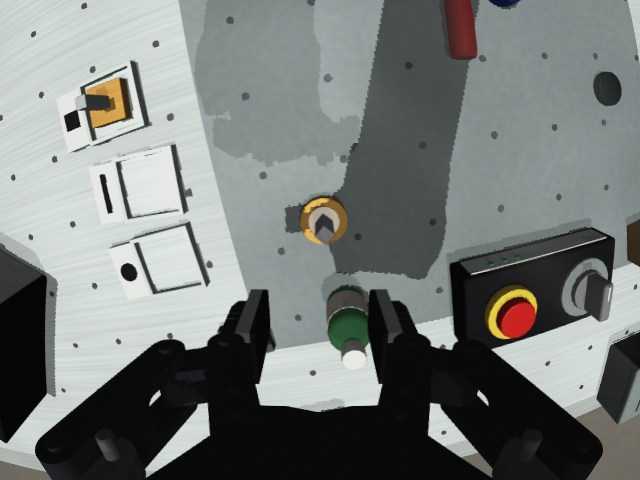

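The cell is at (324,220) and the disc nest at (172,260), with the disc label at (128,272). The stem shows an edge towards the camera, so I'll zoom in to get its yaw.

```bash
python3 - <<'E'
import cv2
im=cv2.imread('pics/w6.png'); cv2.imwrite('pics/w6c.png',cv2.resize(im[190:255,290:360],None,fx=8,fy=8,interpolation=cv2.INTER_CUBIC))
E
```

```text
(no output)
```

View pics/w6c.png

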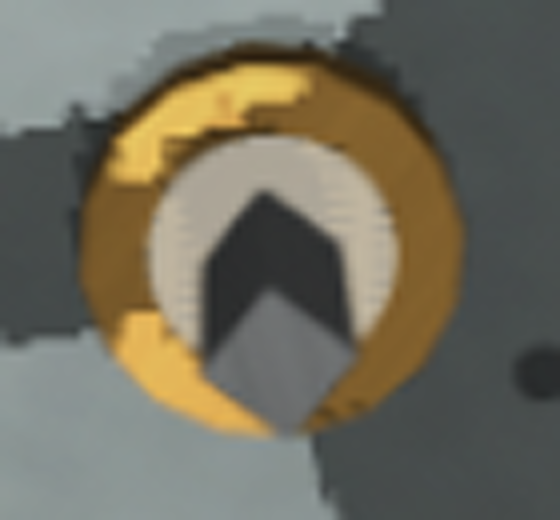

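```bash
python3 - <<'E'
from h import *
st=ctrl.read_state()
P=np.array([unproj('wrist',(290+x/8,190+y/8),.056,st)[:2] for x,y in [(270,290),(355,350),(290,435),(207,365)]])*1000
print(P.round(1),P.mean(0)); 
for i in range(4): d=P[(i+1)%4]-P[i]; print(np.degrees(np.arctan2(d[1],d[0]))%90,np.hypot(*d))
E
```

```text
[[ 571.5 -170.4]
 [ 579.2 -163.3]
 [ 586.7 -171.2]
 [ 577.9 -178. ]] [ 578.79734632 -170.7169372 ]
42.94059273734487 10.508815754162349
43.4223864433109 10.96735405466891
37.590400966676015 11.101313620774585
40.335358965619236 9.942124502832323
```

```bash
python3 - <<'E'
from h import *
st,im,o=wlook(['cell'],[0])
print(st['tcp_pos'],yaw(st),st['time_s'],o)
for px in [(324,220.5),(325.6,235)]: print([np.round(unproj('wrist',px,z,st),4) for z in (0,.014,.056)])
d=cv2.imread('pics/w6.png')[:,:,::-1].astype(int)-im; print(abs(d)[180:260,280:370].mean())
cv2.imwrite('pics/w7c.png',cv2.resize(im[190:255,290:360,::-1],None,fx=8,fy=8,interpolation=cv2.INTER_CUBIC))
E
```

```text
[ 0.56571142 -0.17446126  0.214175  ] 169.17419540056792 46.45 [('cell', 0.8, [316.7, 218.8], [0.5789, -0.1774, 0.0])]
[array([ 0.5819, -0.171 ,  0.    ]), array([ 0.5781, -0.1706,  0.014 ]), array([ 0.5669, -0.1694,  0.056 ])]
[array([ 0.5962, -0.1721,  0.    ]), array([ 0.5919, -0.1717,  0.014 ]), array([ 0.5788, -0.1703,  0.056 ])]
19.116759259259258
```

The arm had still been settling during that shot. Now that it is still, the cell measures (0.578, -0.178) with the stem at about 41°, so I'll turn to 131°.

```bash
for i in 1; do python3 -m jog '[[0.1,-0.03,0,-0.95],[0.11,-0.03,0,-0.95],[0,0,0,-0.95],[0,0,0,-0.95],[0,0,0,-0.95]]'; python3 -m jog '[[0,0,0,-0.95],[0,0,0,-0.95],[0,0,0,0],[0,0,0,0],[0,0,0,0]]'; done | egrep tcp
python3 - <<'E'
from h import *
st,im,o=wlook(['cell','cell','nest_disc'],[0,0,0])
print(*o,sep='\n'); print(st['tcp_pos'],yaw(st))
a=cv2.resize(im[180:270,270:370],None,fx=6,fy=6,interpolation=cv2.INTER_CUBIC); cv2.imwrite('pics/w8.png',a[:,:,::-1])
E
```

```text
tcp_pos: [0.5786, -0.1783, 0.215]
tcp_pos: [0.5785, -0.1794, 0.2151]
('cell', 0.75, [316.6, 203.3], [0.578, -0.1786, 0.0])
('cell', 0.75, [316.6, 203.3], [0.578, -0.1786, 0.0])
('nest_disc', 0.75, [223.9, 322.2], [0.5874, -0.3417, 0.0])
[ 0.57846784 -0.17942838  0.21506731] 131.05560384984787
```

View pics/w8.png

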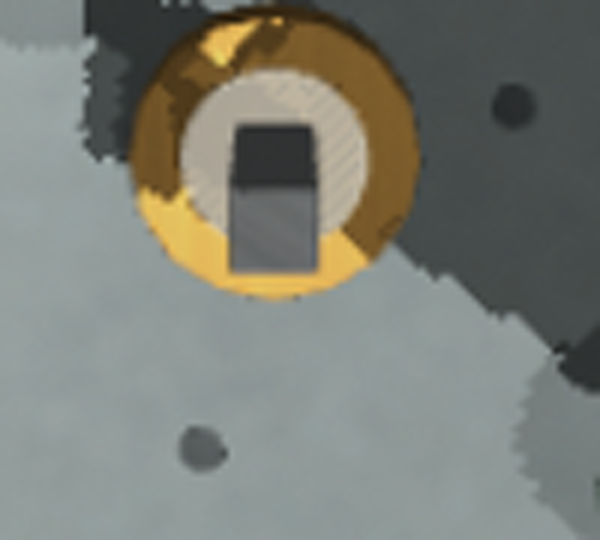

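The stem at crop (275,230) is now square to the fingers and centred. I'll grasp it.

```bash
python3 -m jog '[[0,0,-0.7,0],[0,0,-0.7,0],[0,0,-0.7,0],[0,0,-0.6,0],[0,0,-0.2,0]]' |egrep 'tcp|force:'; python3 -m jog '[[0,0,0,0],[0,0,0,0],[0,0,0,0],[0,0,0,0],[0,0,0,0]]' -1 50; python3 -m jog '[[0,0,0.6,0],[0,0,0.7,0],[0,0,0.6,0],[0,0,0,0],[0,0,0,0]]'|egrep 'tcp|width'
```

```text
tcp_pos: [0.5771, -0.1794, 0.0389]
force: [-0.7, -0.5, 0.4]
gripper_force: 0.0
time_s: 49.25
tcp_pos: [0.5794, -0.18, 0.0425]
eef_rot: [[-0.656, 0.755, 0.008], [0.755, 0.656, 0.003], [-0.003, 0.008, -1.0]]
force: [-0.4, 0.0, 7.4]
grip_width: 0.134
gripper_force: 49.7
tcp_pos: [0.5779, -0.1793, 0.1545]
grip_width: 0.129
```

```bash
python3 - <<'E'
from h import *
st=ctrl.read_state()
im=optics.get_image('top');
for r in optics.pinpoint('nest_disc','top'): print('top',r['confidence'],r['location'],unproj('top',r['location'],0).round(4))
for r in optics.silhouettes('nest_disc','top'):
    ys,xs=np.nonzero(r['mask']); print(r['extent'], [unproj('top',p,.012).round(4)[:2] for p in ((xs.min(),ys.mean()),(xs.max(),ys.mean()),(xs.mean(),ys.min()),(xs.mean(),ys.max()))])
im=optics.get_image('scene')
for r in optics.pinpoint('nest_disc','scene'): print('scene',r['confidence'],r['location'],unproj('scene',r['location'],0).round(4))
E
python3 -m jog '[[0.06,-0.6,0,0],[0.06,-0.8,0,0],[0.05,-0.8,0,0],[0,-0.4,0,0],[0,0,0,0]]'|egrep 'tcp|width'; python3 -m jog '[[0,0,0,0],[0,0,0,0]]'|egrep 'tcp|width'
python3 - <<'E'
from h import *
st,im,o=wlook(['nest_disc','cell'],[0,.11])
print(*o,sep='\n'); cv2.imwrite('pics/w9.png',im[100:420,150:500,::-1])
im=snap('scene','s3.png'); cv2.imwrite('pics/m2.png',np.hstack([cv2.imread('pics/w9.png'),cv2.resize(im[230:360,80:220,::-1],(345,320))]))
E
```

```text
[515.1, 210.2, 15.8, 29.5] [array([ 0.584 , -0.3678]), array([ 0.5848, -0.4019]), array([ 0.6148, -0.3859]), array([ 0.5564, -0.3847])]
[182.3, 240.8, 71.4, 81.8] [array([0.5023, 0.3883]), array([0.5059, 0.2429]), array([0.5886, 0.3113]), array([0.4187, 0.3013])]
scene 0.85 [147.8, 322.8] [ 0.5883 -0.337   0.    ]
scene 0.28 [487.0, 253.0] [0.5522 0.3261 0.    ]
tcp_pos: [0.5875, -0.3378, 0.1542]
grip_width: 0.131
tcp_pos: [0.5892, -0.3336, 0.1549]
grip_width: 0.133
('nest_disc', 0.75, [311.4, 225.8], [0.5887, -0.3388, 0.0])
('cell', 0.59, [320.7, 279.4], [0.5907, -0.3322, 0.11])
```

View pics/m2.png

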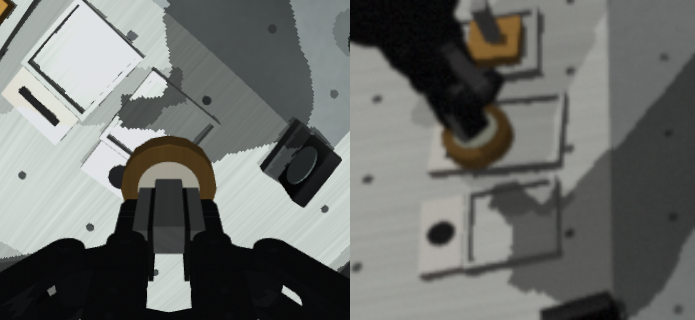

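The cell is held upright above the disc nest, whose label with the disc is at its left. The nest centre is (0.588, -0.3375), and scene and wrist agree.

```bash
python3 -m jog '[[-0.02,-0.06,-0.6,0],[0,0,-0.6,0],[0,0,-0.4,0],[0,0,-0.15,0],[0,0,0,0]]'|egrep 'tcp|force:'; python3 -m jog '[[0,0,0,0],[0,0,0,0]]'|egrep 'tcp|force:'
```

```text
tcp_pos: [0.5874, -0.3391, 0.05]
force: [-0.1, -0.3, -0.7]
gripper_force: 49.0
tcp_pos: [0.5881, -0.3396, 0.0513]
force: [0.2, -0.4, -1.1]
gripper_force: 49.0
```

```bash
for i in 1; do python3 -m jog '[[0,0.03,-0.05,0],[0,0,0,0]]'; python3 -m jog '[[0,0,-0.02,0],[0,0,0,0]]';python3 -m jog '[[0,0,-0.02,0],[0,0,0,0]]'; done|egrep 'tcp|force:'
```

```text
tcp_pos: [0.5874, -0.337, 0.0469]
force: [0.4, -0.2, -0.8]
gripper_force: 49.0
tcp_pos: [0.5876, -0.3373, 0.0466]
force: [-1.5, 1.8, 4.9]
gripper_force: 49.7
tcp_pos: [0.5876, -0.3373, 0.0465]
force: [-4.6, 3.6, 13.7]
gripper_force: 51.0
```

```bash
for i in 1; do  python3 -m jog '[[0,0,0,0],[0,0,0,0],[0,0,0,0]]' 0; python3 -m jog '[[0,0,0.4,0],[0,0,0.8,0],[0,0,0.8,0],[0,0,0.8,0],[0,0,0.4,0]]'; python3 -m jog '[[0,0,0,0],[0,0,0,0]]';done|egrep 'tcp|width'
python3 - <<'E'
from h import *
st,im,o=wlook(['cell','nest_disc'],[.004,0])
print(*o,sep='\n')
E
for i in 1; do python3 -m jog '[[0.1,0.5,0,0.5],[0.15,0.8,0,0.8],[0.15,0.8,0,0.8],[0.15,0.8,0,0.8],[0.2,0.8,0,0.8]]'; python3 -m jog '[[0.2,0.8,0,0.8],[0.2,0.8,0,0.8],[0.2,0.8,0,0.8],[0.2,0.6,0,0.8],[0.1,0.2,0,0.8]]'; python3 -m jog '[[0,0,0,0.6],[0,0,0,0],[0,0,0,0],[0,0,0,0]]'; done | egrep 'tcp'
python3 - <<'E'
from h import *
st,im,o=wlook(['reset_grip','stop_top'],[.08,.068])
print(*o,sep='\n'); print(st['tcp_pos'],yaw(st),np.round(st['q']))
a=im; cv2.imwrite('pics/w10.png',cv2.resize(a[120:320,220:420,::-1],(600,600),interpolation=2))
top=snap('top','t9.png'); sc=snap('scene','s9.png')
for n in ['carrier','base_a','lens_a']:
    for r in optics.pinpoint(n,'scene'): print(n,round(r['confidence'],2),unproj('scene',r['location'],.005).round(3))
E
```

```text
tcp_pos: [0.5874, -0.3375, 0.0444]
grip_width: 0.501
tcp_pos: [0.5882, -0.3382, 0.2398]
grip_width: 0.5
tcp_pos: [0.5869, -0.3371, 0.2353]
grip_width: 0.5
('cell', 0.7, [319.1, 201.5], [0.5892, -0.3359, 0.004])
('cell', 0.26, [177.8, 109.5], [0.4221, -0.355, 0.004])
tcp_pos: [0.6323, -0.1124, 0.2362]
tcp_pos: [0.6859, 0.0823, 0.2356]
tcp_pos: [0.6863, 0.0765, 0.2366]
('reset_grip', 0.98, [322.4, 229.3], [0.6935, 0.0799, 0.08])
('stop_top', 0.88, [208.2, 226.2], [0.6914, -0.0159, 0.068])
[0.68628512 0.07646931 0.23660939] 178.47529356075788 [-12.  30.   3.  82.  -2.  67.  80.]
carrier 0.78 [0.485 0.337 0.005]
base_a 0.8 [0.459 0.296 0.005]
base_a 0.6 [0.497 0.143 0.005]
lens_a 0.97 [0.535 0.285 0.005]
lens_a 0.69 [0.552 0.325 0.005]
lens_a 0.63 [0.39  0.037 0.005]
```

View pics/w10.png

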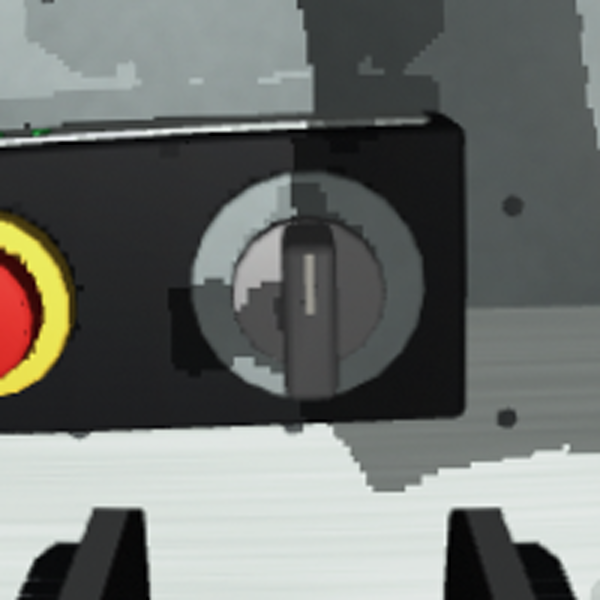

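The picture shows the knob bar running straight along the tool x axis at (310,320). Before turning it I'll check the final packing in the scene and top pictures.

```bash
python3 - <<'E'
import cv2,numpy as np
t=cv2.imread('pics/t9.png'); s=cv2.imread('pics/s9.png')
a=cv2.resize(s[180:280,420:520],(390,390),interpolation=2); b=cv2.resize(s[220:350,90:220],(390,390),interpolation=2)
cv2.imwrite('pics/m3.png',np.hstack([a,b]))
E
for i in 1; do python3 -m jog '[[0.06,0.04,-0.7,0],[0,0,-0.7,0],[0,0,-0.6,0],[0,0,0,0],[0,0,0,0]]'; python3 -m jog '[[0,0,-0.3,0],[0,0,0,0],[0,0,0,0]]'; done|egrep 'tcp|force:'
```

```text
tcp_pos: [0.691, 0.079, 0.1182]
force: [0.2, 0.5, 1.5]
gripper_force: 0.0
tcp_pos: [0.6901, 0.0789, 0.0989]
force: [0.4, -0.4, -0.4]
gripper_force: 0.0
```

View pics/m3.png

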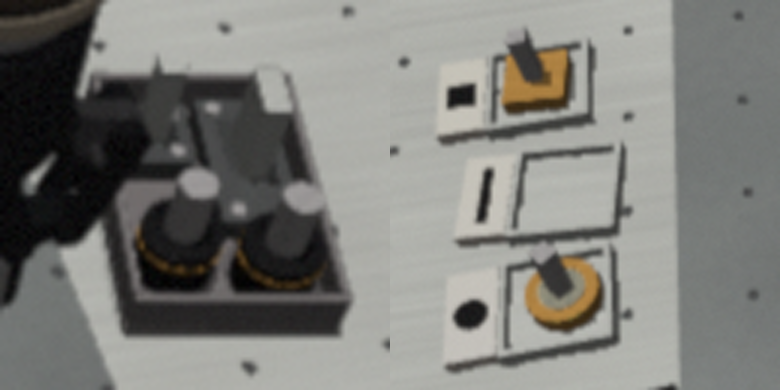

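All four items stand in the case and the cell lies in the disc nest. I'll grip the knob.

```bash
for i in 1; do python3 -m jog '[[0,0,-0.08,0],[0,0,-0.06,0],[0,0,0,0]]'; python3 -m jog '[[0,0,0,0],[0,0,0,0],[0,0,0,0],[0,0,0,0],[0,0,0,0]]' -1 40; done|egrep 'tcp|force|width'
```

```text
tcp_pos: [0.6898, 0.0789, 0.0898]
force: [1.0, -0.2, 0.3]
grip_width: 0.501
gripper_force: 0.0
tcp_pos: [0.6903, 0.0804, 0.0907]
force: [0.1, 5.2, 2.3]
grip_width: 0.147
gripper_force: 44.3
```

Gripped at about 12.5 mm, which is the bar. I'll turn it clockwise, i.e. negative about z.

```bash
for i in 1; do python3 -m jog '[[0,0,0,-0.8],[0,0,0,-0.8],[0,0,0,-0.8],[0,0,0,-0.8],[0,0,0,-0.8]]'; python3 -m jog '[[0,0,0,-0.8],[0,0,0,-0.8],[0,0,0,-0.8],[0,0,0,-0.8],[0,0,0,-0.8]]'; python3 -m jog '[[0,0,0,-0.8],[0,0,0,-0.8],[0,0,0,-0.8],[0,0,0,-0.8],[0,0,0,-0.8]]'; done|egrep 'tcp|force|eef|width'; python3 -c "
from h import *
s=ctrl.read_state();print(yaw(s),s['wrist_torque'])"
```

```text
tcp_pos: [0.6901, 0.0798, 0.0907]
eef_rot: [[-0.91, 0.415, 0.004], [0.415, 0.91, 0.007], [-0.001, 0.008, -1.0]]
force: [0.2, 4.6, 3.9]
grip_width: 0.15
gripper_force: 44.4
tcp_pos: [0.6897, 0.0794, 0.0907]
eef_rot: [[-0.676, 0.737, 0.005], [0.737, 0.676, 0.004], [-0.0, 0.007, -1.0]]
force: [-1.5, 3.8, 4.0]
grip_width: 0.153
gripper_force: 44.6
tcp_pos: [0.6892, 0.0792, 0.0907]
eef_rot: [[-0.336, 0.942, 0.005], [0.942, 0.336, 0.002], [-0.0, 0.005, -1.0]]
force: [-4.0, 2.3, 6.4]
grip_width: 0.147
gripper_force: 44.8
109.63651714868189 [0.46242983 1.11647888 0.03651774]
```

```bash
for i in 1; do python3 -m jog '[[0,0,0,-0.6],[0,0,0,-0.6],[0,0,0,-0.6],[0,0,0,-0.4],[0,0,0,0]]'; python3 -c "
from h import *
s=ctrl.read_state();print('a',yaw(s),s['wrist_torque'])" ; python3 -m jog '[[0,0,0,0],[0,0,0,0]]'; done|egrep 'a|force'; python3 -m jog '[[0,0,0,0],[0,0,0,0],[0,0,0,0]]' 0 >/dev/null; python3 -m jog '[[0,0,0.5,0],[0,0,0.8,0],[0,0,0.8,0],[-0.5,0,0.5,0],[-0.9,0,0,0]]' >/dev/null; python3 -m jog '[[-0.9,-0.5,0,0],[-0.9,-0.5,0,0],[-0.5,0,0,0],[0,0,0,0],[0,0,0,0]]'
python3 - <<'E'
from h import *
s=snap('scene','s10.png')
for n in ['carrier','base_a','lens_a','cell']:
    for r in optics.pinpoint(n,'scene'): print(n,round(r['confidence'],2),unproj('scene',r['location'],.005).round(3))
cv2.imwrite('pics/m4.png',cv2.resize(s[170:370,90:530,::-1],(792,360),interpolation=2))
E
```

```text
force: [-4.8, 1.8, 7.4]
gripper_force: 57.5
a 97.33234868435483 [0.5098764  1.12723172 1.40008065]
force: [-3.6, 1.9, 5.9]
gripper_force: 57.3
time_s: 62.75
tcp_pos: [0.4689, 0.0192, 0.2467]
eef_rot: [[-0.125, 0.992, 0.008], [0.992, 0.125, 0.0], [-0.001, 0.008, -1.0]]
force: [0.4, -0.0, 0.8]
grip_width: 0.499
gripper_force: 0.0
carrier 0.62 [0.477 0.337 0.005]
carrier 0.27 [0.345 0.15  0.005]
base_a 0.94 [0.46  0.29  0.005]
lens_a 0.81 [ 0.337 -0.11   0.005]
lens_a 0.8 [0.382 0.039 0.005]
lens_a 0.61 [0.548 0.326 0.005]
lens_a 0.58 [0.532 0.289 0.005]
cell 0.95 [ 0.592 -0.335  0.005]
```

View pics/m4.png

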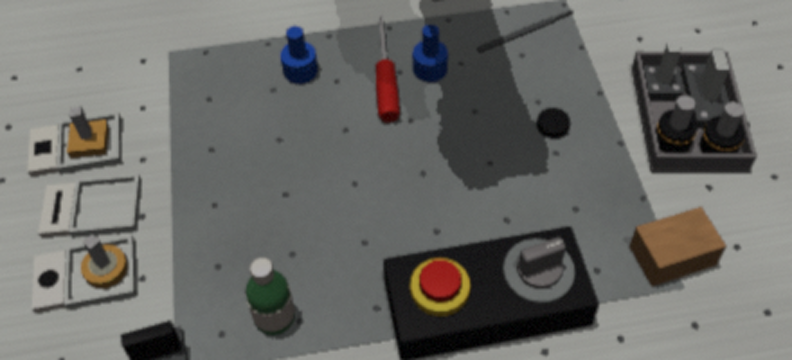

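The knob came up against its end stop, with 1.4 N m at the wrist, and its bar now lies across the control unit at (540,255). The stop is up, everything is packed and the bystanders are in place.

```bash
python3 -c "
from bench import ctrl
print(ctrl.hand_in())"
```

```text
the job is handed in; nothing more can be done
None
```

The job is handed in, with no verdict returned: I pressed the stop fully down, packed the carrier, the one post base present and both black objectives in the case, put the round cell in the disc nest, and turned the reset knob to its end stop, after about 63 s of the 210 s.

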